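Shim a label roll on its spindle and hold the stack tight

TASK

Fill the gap between the label roll's flange and the sprung pressure plate on the spindle stand: stand the slotted grey spacers astride the spindle in that gap, one after another, square to it and resting right down on it, until the plate can close on them, and leave a spacer that is not needed standing on the desk. Then take the plate by its black upright grip, slide it towards the roll until you feel the spacers go tight between plate and flange, and finish while still holding it pressed firmly against them: do not let go, as its spring would open the gap again. Leave the other things on the desk where they are.

Things in the scene. Friction and masses are not known exactly. Their poses are not given: they have to be found in the camera images.
- stand: grey spindle stand, fixed. Origin: centre of its underside; y along the spindle from plate end to roll end, z up. Base 100 (x) x 270 (y) x 10 mm. Bare steel spindle, 16 mm in diameter, along y at x = 0, axis 60.5 mm up. End pillars 44 mm wide, 83 high, 12 thick, centred at y = -127 and +128 mm. A seated spacer hangs by its slot roof on the spindle: origin at x = 0, 12.5 mm up, y along it.
- roll_carrier: aluminium flange, 70 mm in diameter, with the white label roll (72 mm) behind it, locked on the spindle. Origin: centre of the flange face that looks to the gap (stand's -y), on the spindle axis; axes like the stand's. It reaches 59 mm in +y. The face is 36 to 62 mm in +y of the stand's origin, varying: two or three spacers are needed.
- plate (a joint): slide of the aluminium pressure plate (disc, 70 mm in diameter, 8 thick) towards the roll, m: 0 open (sprung there), 0.026 at its end stop; spring 1 to 2.3 N. At 0 its pressing face is 10 mm in -y of the stand's origin: open gap 46 to 72 mm. So the spacers' total must be less than the open gap and leave under 26 mm of it; it counts as tight when they are pressed with over 3 N.
- plate_grip (a point): grip point of the plate's black upright grip; moves with the plate. On the spindle's line, 58 mm in -y of the pressing face and 125.5 mm above the desk. The grip is 12 mm thick along the stand's y, 30 mm wide along x, and reaches 15 mm above this point and down to the sleeve (26 mm in diameter); 44 mm free to the plate's back in +y.
- spacer_0: one of three alike loose grey spacers: an upside-down U with a tab on top. Origin: centre of the underside; x along its width, y through its thickness, z up. 18 mm thick throughout. Body 64 mm wide, 76 high; slot 22 mm wide (30 in the lowest 20 mm), open below, roof 56 mm up. Tab 30 mm wide (x), 18 thick, from 76 to 116 mm up. 80 g, steel feet. Starts standing; same either way round.
- spacer_1: one of three alike loose grey spacers: an upside-down U with a tab on top. Origin: centre of the underside; x along its width, y through its thickness, z up. 18 mm thick throughout. Body 64 mm wide, 76 high; slot 22 mm wide (30 in the lowest 20 mm), open below, roof 56 mm up. Tab 30 mm wide (x), 18 thick, from 76 to 116 mm up. 80 g, steel feet. Starts standing; same either way round.
- spacer_2: one of three alike loose grey spacers: an upside-down U with a tab on top. Origin: centre of the underside; x along its width, y through its thickness, z up. 18 mm thick throughout. Body 64 mm wide, 76 high; slot 22 mm wide (30 in the lowest 20 mm), open below, roof 56 mm up. Tab 30 mm wide (x), 18 thick, from 76 to 116 mm up. 80 g, steel feet. Starts standing; same either way round.
- calculator: desk calculator, a bystander on the desk, to be left alone
- clip_tin: tin of clips, a bystander on the desk, to be left alone
- brown_tape: roll of brown tape, a bystander on the desk, to be left alone
- marker: marker pen, a bystander on the desk, to be left alone
- tape_dispenser: tape dispenser, a bystander on the desk, to be left alone
- mug: mug, a bystander on the desk, to be left alone
Things that resemble listed ones, but are neither listed nor needed, are in the scene too. Leave any blue look-alike of the spacer_0 alone.

How it is judged:
On the way, in this order (a step that is already met when the one before it is completed fails the run):
1. a first spacer stands astride the spindle in the gap, let go ((((z of spacer_0 in the frame of stand between 0.0085 and 0.0165 m and x of spacer_0 in the frame of stand between -0.007 and 0.007 m and y of spacer_0 in the frame of stand between -0.006 and 0.066 m and angle between spacer_0's own z axis and vertical below 0.13 rad and angle between the y axis of spacer_0 and the y axis of stand, either way round below 0.15 rad) and contact force between the fingers and spacer_0 below 0.2 N) or ((z of spacer_1 in the frame of stand between 0.0085 and 0.0165 m and x of spacer_1 in the frame of stand between -0.007 and 0.007 m and y of spacer_1 in the frame of stand between -0.006 and 0.066 m and angle between spacer_1's own z axis and vertical below 0.13 rad and angle between the y axis of spacer_1 and the y axis of stand, either way round below 0.15 rad) and contact force between the fingers and spacer_1 below 0.2 N) or ((z of spacer_2 in the frame of stand between 0.0085 and 0.0165 m and x of spacer_2 in the frame of stand between -0.007 and 0.007 m and y of spacer_2 in the frame of stand between -0.006 and 0.066 m and angle between spacer_2's own z axis and vertical below 0.13 rad and angle between the y axis of spacer_2 and the y axis of stand, either way round below 0.15 rad) and contact force between the fingers and spacer_2 below 0.2 N))), for 0.2 s.
2. a second spacer stands beside it, let go (((((z of spacer_0 in the frame of stand between 0.0085 and 0.0165 m and x of spacer_0 in the frame of stand between -0.007 and 0.007 m and y of spacer_0 in the frame of stand between -0.006 and 0.066 m and angle between spacer_0's own z axis and vertical below 0.13 rad and angle between the y axis of spacer_0 and the y axis of stand, either way round below 0.15 rad) and contact force between the fingers and spacer_0 below 0.2 N) and ((z of spacer_1 in the frame of stand between 0.0085 and 0.0165 m and x of spacer_1 in the frame of stand between -0.007 and 0.007 m and y of spacer_1 in the frame of stand between -0.006 and 0.066 m and angle between spacer_1's own z axis and vertical below 0.13 rad and angle between the y axis of spacer_1 and the y axis of stand, either way round below 0.15 rad) and contact force between the fingers and spacer_1 below 0.2 N)) or (((z of spacer_0 in the frame of stand between 0.0085 and 0.0165 m and x of spacer_0 in the frame of stand between -0.007 and 0.007 m and y of spacer_0 in the frame of stand between -0.006 and 0.066 m and angle between spacer_0's own z axis and vertical below 0.13 rad and angle between the y axis of spacer_0 and the y axis of stand, either way round below 0.15 rad) and contact force between the fingers and spacer_0 below 0.2 N) and ((z of spacer_2 in the frame of stand between 0.0085 and 0.0165 m and x of spacer_2 in the frame of stand between -0.007 and 0.007 m and y of spacer_2 in the frame of stand between -0.006 and 0.066 m and angle between spacer_2's own z axis and vertical below 0.13 rad and angle between the y axis of spacer_2 and the y axis of stand, either way round below 0.15 rad) and contact force between the fingers and spacer_2 below 0.2 N)) or (((z of spacer_1 in the frame of stand between 0.0085 and 0.0165 m and x of spacer_1 in the frame of stand between -0.007 and 0.007 m and y of spacer_1 in the frame of stand between -0.006 and 0.066 m and angle between spacer_1's own z axis and vertical below 0.13 rad and angle between the y axis of spacer_1 and the y axis of stand, either way round below 0.15 rad) and contact force between the fingers and spacer_1 below 0.2 N) and ((z of spacer_2 in the frame of stand between 0.0085 and 0.0165 m and x of spacer_2 in the frame of stand between -0.007 and 0.007 m and y of spacer_2 in the frame of stand between -0.006 and 0.066 m and angle between spacer_2's own z axis and vertical below 0.13 rad and angle between the y axis of spacer_2 and the y axis of stand, either way round below 0.15 rad) and contact force between the fingers and spacer_2 below 0.2 N)))), for 0.2 s.
At the end, for the whole second after the job is handed in: Fingers hold the plate at rest (over 2 N), it presses the spacers (over 3 N) and they the flange (over 2.5 N); each spacer stands astride the spindle in the gap (seated within 4 mm, 7 mm of the middle, upright in 0.13 rad, square in 0.15 rad) or upright on the desk clear of the stand ((contact force between plate and spacer_0 above 3 N or contact force between plate and spacer_1 above 3 N or contact force between plate and spacer_2 above 3 N) and (contact force between roll_carrier and spacer_0 above 2.5 N or contact force between roll_carrier and spacer_1 above 2.5 N or contact force between roll_carrier and spacer_2 above 2.5 N) and contact force between the fingers and plate above 2 N and linear speed of plate below 0.01 m/s and ((z of spacer_0 in the frame of stand between 0.0085 and 0.0165 m and x of spacer_0 in the frame of stand between -0.007 and 0.007 m and y of spacer_0 in the frame of stand between -0.006 and 0.066 m and angle between spacer_0's own z axis and vertical below 0.13 rad and angle between the y axis of spacer_0 and the y axis of stand, either way round below 0.15 rad) or (height (world z) of spacer_0 below 0.006 m and angle between spacer_0's own z axis and vertical below 0.15 rad and horizontal distance between spacer_0 and stand above 0.08 m)) and ((z of spacer_1 in the frame of stand between 0.0085 and 0.0165 m and x of spacer_1 in the frame of stand between -0.007 and 0.007 m and y of spacer_1 in the frame of stand between -0.006 and 0.066 m and angle between spacer_1's own z axis and vertical below 0.13 rad and angle between the y axis of spacer_1 and the y axis of stand, either way round below 0.15 rad) or (height (world z) of spacer_1 below 0.006 m and angle between spacer_1's own z axis and vertical below 0.15 rad and horizontal distance between spacer_1 and stand above 0.08 m)) and ((z of spacer_2 in the frame of stand between 0.0085 and 0.0165 m and x of spacer_2 in the frame of stand between -0.007 and 0.007 m and y of spacer_2 in the frame of stand between -0.006 and 0.066 m and angle between spacer_2's own z axis and vertical below 0.13 rad and angle between the y axis of spacer_2 and the y axis of stand, either way round below 0.15 rad) or (height (world z) of spacer_2 below 0.006 m and angle between spacer_2's own z axis and vertical below 0.15 rad and horizontal distance between spacer_2 and stand above 0.08 m))); the arm keeps its last pose, push and grip.
It fails at once if a bystander (calculator, clip tin, brown tape, marker, tape dispenser or mug) is moved by more than 3 cm (distance of any of calculator, clip_tin, brown_tape, marker, tape_dispenser, mug from where it was at the start of the episode above 0.03 m).
It also fails if it takes over 72 s, if anything falls off the work surface, if the arm or the gripper's body presses on something with over 40 N, if the wrist force passes 120 N, or if a joint passes its speed limit or range.

ROBOT

A 7-joint arm with a two-finger parallel gripper is mounted at the origin on a cart in front of the work surface, level with it; the furniture and walls round the work are solid. World frame = base frame: x ahead of the robot, y to its left, z up, the work surface at z = 0. Lengths are in m, angles in rad, forces in N, time in s.
With the tool pointing down it reaches from about 0.425 to 0.925 m from the base axis. Payload 6.8 kg.
Tool frame: the origin (TCP) lies at the very end of the fingers, on their centre line; the grasp point (between the pads) lies 19 mm behind it; z points along the fingers, y is the line along which they close (so a half turn about z gives the same grasp; the last joint's range is limited). The gripper opens to 85 mm and grips with 20 to 120 N. Pads are 22 mm wide; open, the fingers measure 114 mm over their backs; the gripper's body (76 mm by 85 mm) begins 54 mm behind the grasp point. The pads swing forward as they close: fully open they stand 13 mm farther back than shut.
Start: joints at [1.193, 0.477, 0.022, 1.555, -0.011, 1.109, -0.083], TCP at [0.18, -0.651, 0.231] pointing down, gripper open.
Joint ranges: [-2.96, 2.96], [-0.34, 2.1], [-1.41, 1.46], [0.24, 2.44], [-1.37, 4.51], [0.17, 1.92], [-2.96, 2.96]. Speed limits (rad/s): [2.39, 2.39, 3.14, 3.14, 3.14, 3.14, 3.14].

INTERFACE

Orientations are given as a unit quaternion [w, x, y, z].
In Python, from station import * gives the robot as it stands.
- The arm moves only by the tool jog_arm, never from a script. Its argument "moves" is one flat list of numbers, 7 for each row, row after row: the shift along the tool's x, y, z normalised to -1 to 1, where 1 is 20 mm, then the turn, a rotation vector about the tool's x, y, z normalised to -1 to 1, where 1 is 4 degrees, then the opening, from 0 (shut) to 1 (fully open). In form: [x, y, z, rx, ry, rz, claw, x, y, z, rx, ry, rz, claw, ...]. A call has exactly 8 rows; each row shifts and turns the commanded pose from where the row before left it, along the tool's axes as they then stand; what a row does not reach is not made up. A row lasts 1/12 s, in which the tool goes at most 41.7 mm and 7.16 degrees, less where a joint would pass 70% of its speed; a pose out of reach is approached as far as the arm can. A call with a number of a shift or a turn outside -1 to 1 is refused whole. A call with a gripper value outside its range is refused whole. The fingers move at their own pace and stop on an object; "grip_force" is the grip in N (left out, the last holds). Time passes only in rows, so rows that do not move let the fingers close, or fill a call up. It gives the time, the measured TCP pose, the force, the opening and the grip force at its end, in the units of the state.
- get_obs(): the state, without advancing time (a new reading comes with each control period).
- read_camera(name): name is "scene" or "top" or "wrist"; returns a dict with "color" (480x640x3 uint8, blue, green, red), "fx", "fy", "cx", "cy" (pixels), "rvec" (rotation vector, rad) and "tvec" (3), from world to camera coordinates, as OpenCV has them. Camera axes: x right, y down, z forward; pixel columns grow to the right and rows downward; lengths in m; the calibration is good to about 2 mm. A picture is of the moment at which its call begins. There is no depth.
- hand_in(): hands the job in; it is judged then, once.
The state is a dict: "t": time; "q": joint angles; "joint_vel": joint speeds; "joint_torque": joint torques, N m; "eef_pos": TCP position; "tool_rot": TCP orientation; "contact_force": force on the tool from outside, world axes, zero at the start; "torque": the same for the moment, N m; "gripper_width": opening from 0.0 (shut) to 1.0 (fully open); "grasp_force": force on a finger pad.
Only numpy, scipy, OpenCV 4.12 (cv2) and the standard library are available. Lean on these libraries where they do the work, as an engineer would, in place of code of your own. Each camera call takes 0.05 s, during which the arm holds its last target. There are 200 camera calls.

## Working session

There is one attempt and no reset: what is moved stays moved. The work goes in short steps, Python scripts to look and compute and a tool call to move; the robot and the scene stay as the last step left them, time stands still between calls to the robot, and variables do not carry over. Pictures are saved under pics/ and viewed, at most 14 in all, crops included, and the job is handed in when it is done.

Besides the shell and the picture viewer there is one more tool, called after "Call:" as name(argument=value, ...) on one line, values as JSON. jog_arm: Moves the arm, as the interface text tells. Scaled input: -1 to 1 covers 20 mm each way for a shift and 4 degrees each way for a turn. Its arguments: {"type":"object","properties":{"moves":{"type":"array"},"grip_force":{"type":"number"}},"required":["moves"]}

```bash
ls; mkdir -p pics; cat > h.py <<'E'
from station import *
import numpy as np, cv2
from scipy.spatial.transform import Rotation as R
def cam(n):
    c=read_camera(n); c['R']=cv2.Rodrigues(np.array(c['rvec'],float))[0]; c['t']=np.array(c['tvec'],float).ravel(); return c
def ray(c,u,v):
    d=c['R'].T@np.array([(u-c['cx'])/c['fx'],(v-c['cy'])/c['fy'],1.]); return -c['R'].T@c['t'],d/np.linalg.norm(d)
def onz(c,u,v,z):
    o,d=ray(c,u,v); return o+d*(z-o[2])/d[2]
def tri(*a):
    A=np.zeros((3,3));b=np.zeros(3)
    rs=[ray(*x) for x in a]
    for o,d in rs:
        P=np.eye(3)-np.outer(d,d);A+=P;b+=P@o
    p=np.linalg.solve(A,b); return p,[float(np.linalg.norm((np.eye(3)-np.outer(d,d))@(p-o))) for o,d in rs]
def proj(c,p):
    q=c['R']@np.array(p,float)+c['t']; return np.array([q[0]/q[2]*c['fx']+c['cx'],q[1]/q[2]*c['fy']+c['cy']])
def tool(): 
    s=get_obs(); w,x,y,z=s['tool_rot']; return np.array(s['eef_pos']),R.from_quat([x,y,z,w])
E
python3 - <<'E'
from h import *
s=get_obs();print(s)
for n in('scene','top'):
    c=cam(n);cv2.imwrite(f'pics/{n}0.png',c['color']);print(n,c['fx'],c['cx'],c['cy'],(-c['R'].T@c['t']).round(3),c['R'].round(3).tolist())
E
```

```text
pics
{'t': 0.0, 'q': array([ 1.19288129,  0.47780185,  0.02233186,  1.55647614, -0.0115073 ,
        1.10930777, -0.08311705]), 'joint_vel': array([ 8.71232776e-04,  8.00224529e-04,  2.56983362e-04,  8.33883440e-04,
       -9.93588436e-05,  1.52073912e-03,  5.63177821e-04]), 'joint_torque': array([-3.87498221e-05, -5.96440673e+01,  1.60731085e+00, -2.81195712e+01,
        1.24438381e-02,  9.40502010e-03, -7.67038443e-06]), 'eef_pos': array([ 0.17975186, -0.649994  ,  0.23031398]), 'tool_rot': array([-9.13182406e-04,  9.90912803e-01,  1.34502595e-01, -1.89124467e-04]), 'contact_force': array([ 0.13303293,  1.00490902, -0.38794089]), 'torque': array([ 0.03431213,  0.02945363, -0.00322375]), 'grasp_force': 0.0, 'gripper_width': 1.0023188779435548}
scene 494.1697489241517 322.2781536466076 230.97690397346585 [-0.152  1.313  0.754] [[-0.889, -0.458, 0.001], [-0.195, 0.378, -0.905], [0.414, -0.805, -0.425]]
top 586.0376417544009 311.2796473588673 236.93131442988175 [0.202 0.082 1.78 ] [[-0.029, -0.999, -0.021], [-0.987, 0.032, -0.16], [0.16, 0.016, -0.987]]
```

View pics/scene0.png

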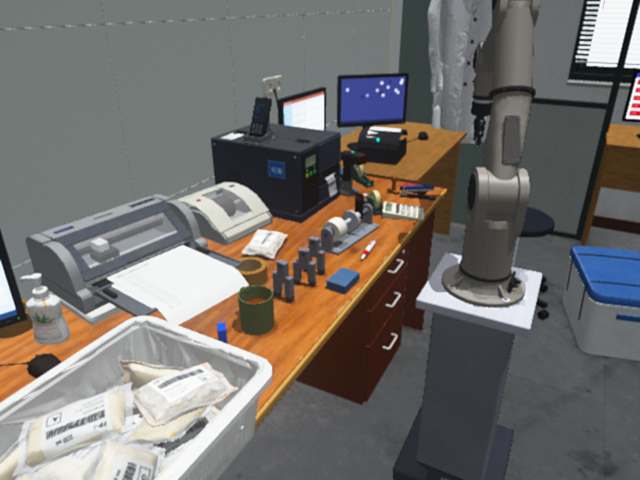

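View pics/top0.png

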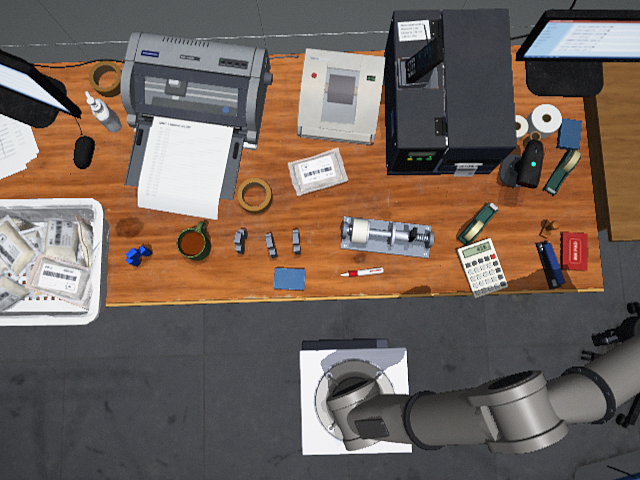

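The top view shows the stand at about (388,236), with the roll at its left end. The grey spacers are at (240,241), (271,243) and (296,241), and the blue look-alike is at (138,255). I'll enlarge both views.

```bash
python3 - <<'E'
from h import *
a=cv2.imread('pics/top0.png')[205:275,225:445];b=cv2.imread('pics/scene0.png')[185:315,260:400]
a=cv2.resize(a,None,fx=3.6,fy=3.6,interpolation=cv2.INTER_CUBIC)
b=cv2.resize(b,None,fx=2.6,fy=2.6,interpolation=cv2.INTER_CUBIC)
o=np.zeros((600,800,3),np.uint8);o[:a.shape[0],:a.shape[1]]=a[:,:800];o[256:256+b.shape[0],:b.shape[1]]=b
cv2.imwrite('pics/z.png',o)
E
```

```text
(no output)
```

View pics/z.png

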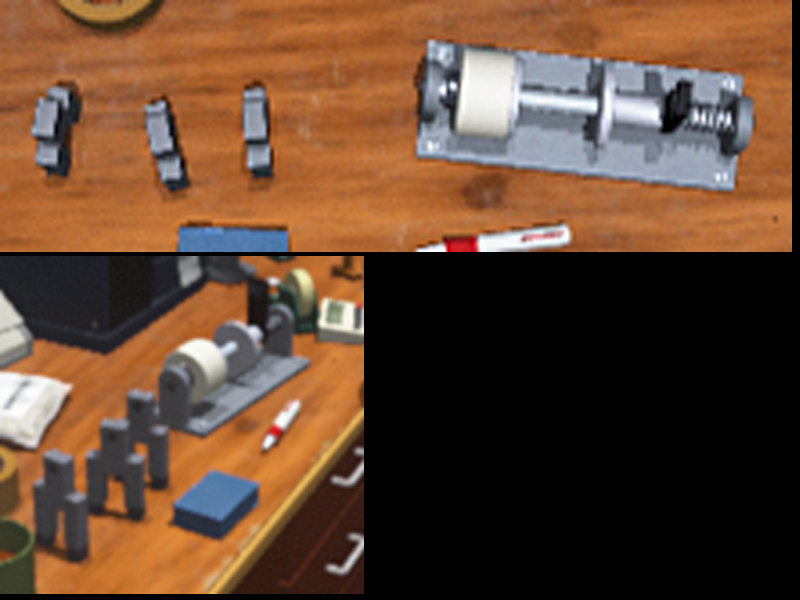

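The zoom shows the stand base corners at zoomed (429,40), (743,75), (733,188) and (418,157). The spacer tab tops are near zoomed (45,120), (160,125) and (255,112). From these I get rough positions.

```bash
python3 - <<'E'
from h import *
c=cam('top')
f=lambda x,y:(x/3.6+225,y/3.6+205)
P=[onz(c,*f(*p),.01) for p in [(429,40),(743,75),(733,188),(418,157)]]
for p in P:print(p.round(4))
print('ctr',np.mean(P,0).round(4),[round(float(np.linalg.norm(P[i]-P[i-1])),3) for i in range(4)], 'diraxis', np.degrees(np.arctan2(*( (P[0]+P[3]-P[1]-P[2])[[1,0]]))))
for n,t in dict(s0=(45,118),s1=(158,123),s2=(256,112)).items(): print(n,onz(c,*f(*t),.116).round(3))
print('flange',onz(c,*f(518,98),.0605).round(3),'plate',onz(c,*f(598,105),.0605).round(3))
for n,t in dict(marker=(343,272),pen2=(382,267),tape=(255,195),mug=(193,242),blue=(289,279)).items(): print(n,onz(c,*t,.02).round(3))
E
```

```text
[0.5514 0.008  0.01  ]
[ 0.5122 -0.2569  0.01  ]
[ 0.416  -0.2426  0.01  ]
[0.4509 0.0212 0.01  ]
ctr [ 0.4826 -0.1176  0.01  ] [0.101, 0.268, 0.097, 0.266] diraxis 82.02022379076654
s0 [0.477 0.322 0.116]
s1 [0.47  0.231 0.116]
s2 [0.477 0.153 0.116]
flange [ 0.49  -0.061  0.06 ] plate [ 0.482 -0.127  0.06 ]
marker [0.378 0.019 0.02 ]
pen2 [ 0.39  -0.099  0.02 ]
tape [0.625 0.281 0.02 ]
mug [0.485 0.472 0.02 ]
blue [0.362 0.182 0.02 ]
```

Call:
jog_arm(moves=[1,-0.25,-0.11,0,0,-0.52,1,1,-0.25,-0.11,0,0,-0.52,1,1,-0.25,-0.11,0,0,-0.52,1,1,-0.25,-0.11,0,0,-0.52,1,1,-0.25,-0.11,0,0,-0.52,1,1,-0.25,-0.11,0,0,-0.52,1,1,-0.25,-0.11,0,0,-0.52,1,1,-0.25,-0.11,0,0,-0.52,1])

```text
t: 0.82
eef_pos: [0.3134, -0.5505, 0.2492]
tool_rot: [0.0, 0.96, 0.279, 0.0]
contact_force: [0.8, -0.1, 0.0]
gripper_width: 0.999
grasp_force: 0.0
```

Call:
jog_arm(moves=[1,-0.25,-0.11,0,0,-0.52,1,1,-0.25,-0.11,0,0,-0.52,1,1,-0.25,-0.11,0,0,-0.52,1,1,-0.25,-0.11,0,0,-0.52,1,1,-0.25,-0.11,0,0,-0.52,1,1,-0.25,-0.11,0,0,-0.52,1,1,-0.25,-0.11,0,0,-0.52,1,1,-0.25,-0.11,0,0,-0.52,1])

```text
t: 1.48
eef_pos: [0.4105, -0.4185, 0.2668]
tool_rot: [0.0, 0.91, 0.414, 0.0]
contact_force: [0.7, 0.1, -0.4]
gripper_width: 1.0
grasp_force: 0.0
```

Call:
jog_arm(moves=[1,-0.25,-0.11,0,0,-0.52,1,1,-0.25,-0.11,0,0,-0.52,1,1,-0.25,-0.11,0,0,-0.52,1,1,-0.25,-0.11,0,0,-0.52,1,1,-0.25,-0.11,0,0,-0.52,1,1,-0.25,-0.11,0,0,-0.52,1,1,-0.25,-0.11,0,0,-0.52,1,1,-0.25,-0.11,0,0,-0.52,1])

```text
t: 2.15
eef_pos: [0.466, -0.2637, 0.2843]
tool_rot: [0.0, 0.841, 0.542, 0.0]
contact_force: [-0.3, 0.9, -0.1]
gripper_width: 1.003
grasp_force: 0.0
```

Call:
jog_arm(moves=[1,-0.25,-0.11,0,0,-0.52,1,1,-0.25,-0.11,0,0,-0.52,1,1,-0.25,-0.11,0,0,-0.52,1,1,-0.25,-0.11,0,0,-0.52,1,1,-0.25,-0.11,0,0,-0.52,1,1,-0.25,-0.11,0,0,-0.52,1,1,-0.25,-0.11,0,0,-0.52,1,0.5,0,0,0,0,-0.52,1])

```text
t: 2.82
eef_pos: [0.4782, -0.1087, 0.3002]
tool_rot: [0.0, 0.752, 0.659, 0.0]
contact_force: [-0.3, 0.4, -0.6]
gripper_width: 1.002
grasp_force: 0.0
```

```bash
cat > snap.py <<'E'
import sys,pickle
from h import *
# snap name: saves wrist image+calib
c=cam('wrist');pickle.dump(c,open(f'{sys.argv[1]}.pkl','wb'));cv2.imwrite(f'pics/{sys.argv[1]}.png',c['color'])
s=get_obs();p,r=tool();print('t',round(s['t'],2),'tcp',p.round(4),'y-ang',np.degrees(np.arctan2(*r.as_matrix()[[1,0],1])).round(2),'z',r.as_matrix()[:,2].round(3))
print('F',s['contact_force'].round(2),'w',round(s['gripper_width'],3),'cam',(-c['R'].T@c['t']).round(3),c['fx'],c['R'].round(2).tolist())
E
python3 snap.py w1
```

```text
t 2.87 tcp [ 0.4788 -0.1079  0.3001] y-ang -7.39 z [ 0.001  0.001 -1.   ]
F [0.68 1.43 0.22] w 1.002 cam [ 0.487 -0.041  0.443] 399.62198292330703 [[0.99, -0.13, 0.0], [-0.13, -0.95, 0.27], [-0.04, -0.27, -0.96]]
```

View pics/w1.png

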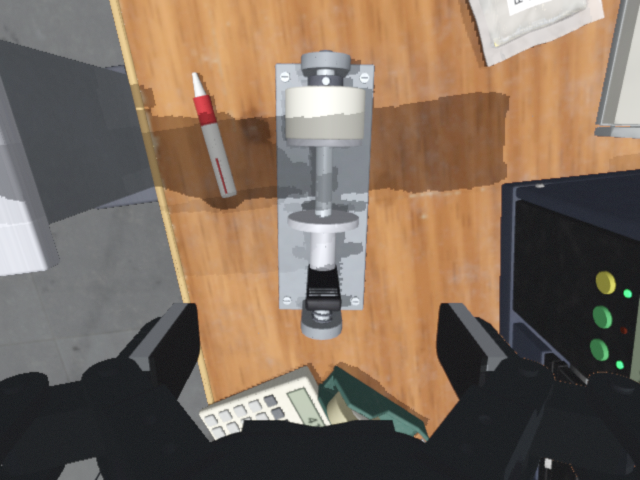

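The wrist view shows the stand from above. The base corners are near (277,65), (374,65), (363,309) and (280,309). The flange rim's lower edge is near row 147 and the plate is near rows 210–230. I'll move on to the spacers, which also gives a second view.

Call:
jog_arm(moves=[1,0,0,0,0,0,1,1,0,0,0,0,0,1,1,0,0,0,0,0,1,0,0,0,0,0,0,1,0,0,0,0,0,0,1,0,0,0,0,0,0,1,0,0,0,0,0,0,1,0,0,0,0,0,0,1])

```text
t: 3.53
eef_pos: [0.4865, -0.0542, 0.2994]
tool_rot: [0.0, 0.755, 0.655, -0.0]
contact_force: [0.1, -0.2, 0.7]
gripper_width: 1.0
grasp_force: 0.0
```

```bash
python3 snap.py w2; python3 - <<'E'
from h import *
import pickle
for n in('w1','w2'):
    c=pickle.load(open(n+'.pkl','rb'));g=cv2.cvtColor(c['color'],cv2.COLOR_BGR2GRAY)
    h=cv2.cvtColor(c['color'],cv2.COLOR_BGR2HSV)
    m=((h[...,1]<60)&(h[...,2]>60)).astype(np.uint8)
    k=cv2.connectedComponentsWithStats(m)[2]; print(n,[x.tolist() for x in k[1:] if x[4]>3000])
    ii=(np.array(c['t'])*0)
    # rows for stand points
    for y in(.1,.05,-.01): print(y,proj(c,[0.4826+y*.139,-.1176+y*.99,.0955]).round(0))
    u=int(proj(c,[.4826,-.1176,.0955])[0])
    for du in(-14,0,14):
        print(du,[f'{r}:{g[r,u+du]}' for r in (range(135,235) if n=='w1' else range(210,330))])
E
```

```text
t 3.58 tcp [ 0.4865 -0.054   0.2994] y-ang -8.08 z [-0. -0. -1.]
F [ 0.19  0.09 -0.25] w 0.996 cam [0.496 0.013 0.442] 399.62198292330703 [[0.99, -0.14, -0.0], [-0.14, -0.95, 0.27], [-0.04, -0.27, -0.96]]
w1 [[0, 0, 188, 386, 55160], [468, 0, 136, 67, 5539], [595, 0, 45, 139, 4473], [275, 50, 100, 290, 23298], [177, 362, 204, 80, 6883]]
0.1 [325.  97.]
0.05 [324. 159.]
-0.01 [324. 227.]
-14 ['135:185', '136:185', '137:181', '138:167', '139:157', '140:161', '141:162', '142:165', '143:165', '144:165', '145:154', '146:118', '147:104', '148:106', '149:110', '150:115', '151:116', '152:118', '153:123', '154:125', '155:113', '156:110', '157:109', '158:108', '159:113', '160:117', '161:118', '162:118', '163:118', '164:118', '165:116', '166:111', '167:109', '168:109', '169:110', '170:109', '171:109', '172:109', '173:107', '174:108', '175:108', '176:108', '177:109', '178:109', '179:109', '180:109', '181:109', '182:108', '183:108', '184:108', '185:107', '186:106', '187:106', '188:107', '189:107', '190:107', '191:107', '192:106', '193:107', '194:108', '195:111', '196:142', '197:179', '198:182', '
[... 5969 characters left out ...]
0', '266:110', '267:108', '268:110', '269:108', '270:108', '271:110', '272:110', '273:110', '274:110', '275:109', '276:110', '277:110', '278:108', '279:112', '280:143', '281:196', '282:221', '283:222', '284:219', '285:219', '286:219', '287:217', '288:201', '289:146', '290:128', '291:128', '292:129', '293:129', '294:129', '295:131', '296:128', '297:129', '298:128', '299:127', '300:127', '301:127', '302:127', '303:127', '304:128', '305:127', '306:127', '307:127', '308:128', '309:127', '310:126', '311:127', '312:127', '313:126', '314:123', '315:119', '316:117', '317:115', '318:114', '319:112', '320:112', '321:111', '322:106', '323:94', '324:87', '325:77', '326:73', '327:71', '328:67', '329:70']
```

View pics/w2.png

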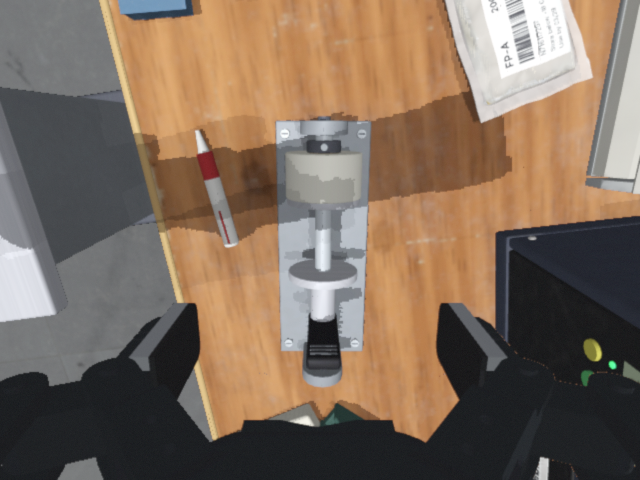

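The second view shows the plate face edge at row 281 and the flange edge near row 207. The gap comes out at about 67 mm, so three spacers are needed. I'll go on to the spacers and fit the stand pose from these two views.

Call:
jog_arm(moves=[1,-0.2,0,0,0,0,1,1,-0.2,0,0,0,0,1,1,-0.2,0,0,0,0,1,1,-0.2,0,0,0,0,1,1,-0.2,0,0,0,0,1,1,-0.2,0,0,0,0,1,1,-0.2,0,0,0,0,1,1,-0.2,0,0,0,0,1])

```text
t: 4.25
eef_pos: [0.4771, 0.1103, 0.2995]
tool_rot: [0.0, 0.755, 0.656, 0.0]
contact_force: [0.6, -0.3, 0.1]
gripper_width: 0.996
grasp_force: 0.0
```

Call:
jog_arm(moves=[1,-0.2,0,0,0,0,1,0.5,-0.2,0,0,0,0,1,0,0,0,0,0,0,1,0,0,0,0,0,0,1,0,0,0,0,0,0,1,0,0,0,0,0,0,1,0,0,0,0,0,0,1,0,0,0,0,0,0,1])

```text
t: 4.92
eef_pos: [0.4736, 0.1399, 0.2995]
tool_rot: [0.0, 0.755, 0.656, -0.0]
contact_force: [-0.5, -0.4, 0.4]
gripper_width: 1.0
grasp_force: 0.0
```

```bash
python3 snap.py w3
```

```text
t 4.97 tcp [0.4735 0.1401 0.2995] y-ang -8.05 z [ 0. -0. -1.]
F [-0.35  0.64  0.23] w 1.002 cam [0.483 0.207 0.442] 399.62198292330703 [[0.99, -0.14, -0.0], [-0.14, -0.95, 0.27], [-0.04, -0.27, -0.96]]
```

Call:
jog_arm(moves=[1,0,0,0,0,0,1,1,0,0,0,0,0,1,0.5,0,0,0,0,0,1,0,0,0,0,0,0,1,0,0,0,0,0,0,1,0,0,0,0,0,0,1,0,0,0,0,0,0,1,0,0,0,0,0,0,1])

```text
t: 5.63
eef_pos: [0.4804, 0.1892, 0.2995]
tool_rot: [0.0, 0.755, 0.656, -0.0]
contact_force: [-0.0, -0.5, -0.5]
gripper_width: 1.002
grasp_force: 0.0
```

```bash
python3 snap.py w4; python3 - <<'E'
from h import *
import pickle
for n in('w1','w2'):
    c=pickle.load(open(n+'.pkl','rb'));h=cv2.cvtColor(c['color'],cv2.COLOR_BGR2HSV)
    m=((h[...,1]<80)&(h[...,2]>60)).astype(np.uint8)
    rows=range(160,300) if n=='w1' else range(215,345)
    L=[];Rr=[]
    for r in rows:
        # extend from x=280/360 outwards
        a=290
        while m[r,a-1]:a-=1
        b=345
        while m[r,b+1]:b+=1
        L.append(onz(c,a-.5,r,.01));Rr.append(onz(c,b+.5,r,.01))
    L=np.array(L);Rr=np.array(Rr)
    for e in(L,Rr):
        v=cv2.fitLine(e[:,:2].astype(np.float32),cv2.DIST_HUBER,0,1e-3,1e-3).ravel();print(n,'edge',v.round(4),'ang',np.degrees(np.arctan2(v[1],v[0])).round(2)%180)
    cols=[285,290,355] 
    for u in cols:
        r=200 if n=='w1' else 290
        t=r
        while m[t-1,u]:t-=1
        while m[r+1,u]:r+=1
        print(n,u,t,r,onz(c,u,t-.5,.01).round(4),onz(c,u,r+.5,.01).round(4))
o=np.vstack([cv2.imread('pics/w3.png')[:300],cv2.imread('pics/w4.png')[:300]]);cv2.imwrite('pics/w34.png',o)
E
```

```text
t 5.68 tcp [0.4804 0.1894 0.2995] y-ang -8.05 z [ 0. -0. -1.]
F [ 0.95 -0.51  0.59] w 1.0 cam [0.49  0.257 0.442] 399.62198292330703 [[0.99, -0.14, -0.0], [-0.14, -0.95, 0.27], [-0.04, -0.27, -0.96]]
w1 edge [ 0.1475  0.9891  0.4272 -0.1496] ang 81.52
w1 edge [ 0.144   0.9896  0.527  -0.1595] ang 81.72
w1 285 63 309 [0.4634 0.0245 0.01  ] [ 0.4213 -0.2425  0.01  ]
w1 290 63 309 [0.4684 0.0238 0.01  ] [ 0.4272 -0.2433  0.01  ]
w1 355 64 309 [0.5328 0.0142 0.01  ] [ 0.5035 -0.2537  0.01  ]
w2 edge [ 0.1457  0.9893  0.427  -0.1502] ang 81.62
w2 edge [ 0.1475  0.9891  0.5262 -0.1645] ang 81.52
w2 285 121 350 [0.4635 0.024  0.01  ] [ 0.4193 -0.2414  0.01  ]
w2 290 120 350 [0.4688 0.0242 0.01  ] [ 0.4253 -0.2423  0.01  ]
w2 355 121 351 [0.5353 0.0136 0.01  ] [ 0.5036 -0.2549  0.01  ]
```

View pics/w34.png

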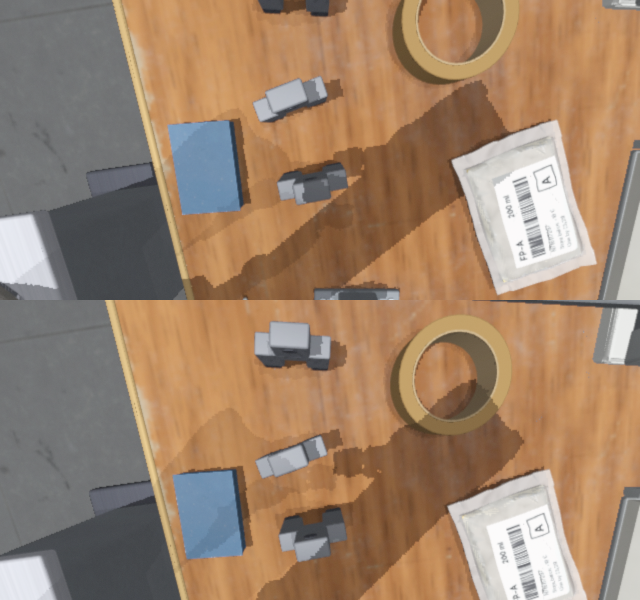

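The combined view shows the near spacer at w3 (312,185) and w4 (312,233), and the middle one at w3 (288,98) and w4 (291,157). The far one is at w4 (291,40). I'll enlarge these to read the tab corners.

```bash
python3 - <<'E'
from h import *
a=cv2.imread('pics/w3.png');b=cv2.imread('pics/w4.png')
cells=[(a,272,140),(b,272,190),(b,252,10),(a,250,60),(b,250,115)]
o=np.zeros((600,800,3),np.uint8)
for i,(im,x,y) in enumerate(cells):
    k=cv2.resize(im[y:y+90,x:x+80],(264,297),interpolation=cv2.INTER_CUBIC);k=cv2.convertScaleAbs(k,alpha=1.3)
    o[300*(i//3):300*(i//3)+297,266*(i%3):266*(i%3)+264]=k
cv2.imwrite('pics/z2.png',o)
E
```

```text
(no output)
```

View pics/z2.png

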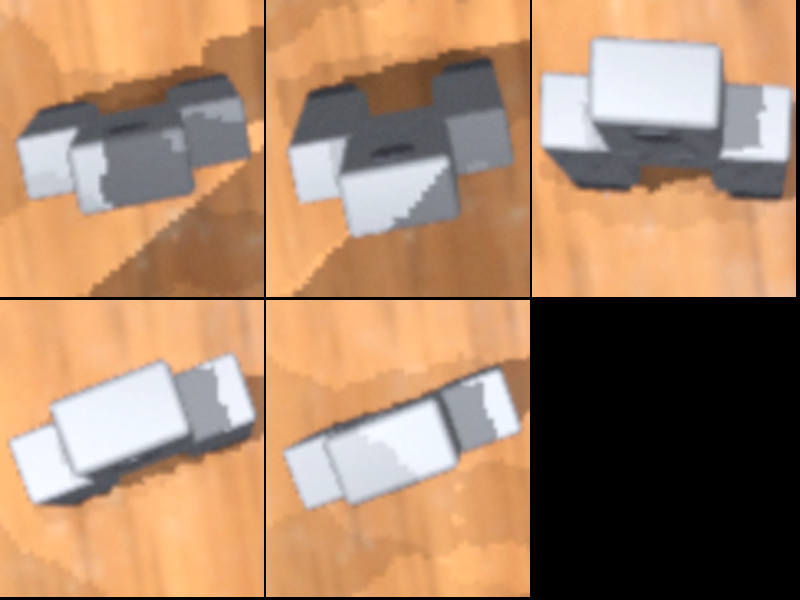

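I read the tab-top corners off each cell. The shading confirms that the tab tops are the raised faces.

```bash
python3 - <<'E'
from h import *
import pickle
c3=pickle.load(open('w3.pkl','rb'));c4=pickle.load(open('w4.pkl','rb'))
def px(cell,org,pts): return [((x-cell[0]+.5)/3.3-.5+org[0],(y-cell[1]+.5)/3.3-.5+org[1]) for x,y in pts]
n3=px((0,0),(272,140),[(69,148),(187,128),(195,190),(83,213)])
n4=px((266,0),(272,190),[(340,177),(452,155),(460,214),(352,237)])
f4=px((532,0),(252,10),[(592,38),(720,45),(719,126),(589,118)])
m3=px((0,300),(250,60),[(50,406),(167,361),(190,430),(80,475)])
m4=px((266,300),(250,115),[(325,441),(436,399),(458,460),(350,505)])
def show(n,P):
    P=np.array(P);d=P[1]+P[2]-P[0]-P[3]
    print(n,'ctr',P.mean(0).round(4),'xang',np.degrees(np.arctan2(d[1],d[0])).round(1),'sides',[np.linalg.norm(P[i]-P[i-1]).round(4) for i in range(4)])
show('near tri',[tri((c3,*a),(c4,*b))[0] for a,b in zip(n3,n4)])
show('mid tri',[tri((c3,*a),(c4,*b))[0] for a,b in zip(m3,m4)])
for n,c,k in(('n3',c3,n3),('n4',c4,n4),('m3',c3,m3),('m4',c4,m4),('f4',c4,f4)):show(n,[onz(c,*p,.116) for p in k])
a=np.array([.146,.9893]);O=np.array([.4829,-.1148])
c1=pickle.load(open('w1.pkl','rb'));c2=pickle.load(open('w2.pkl','rb'))
for nm,(u1,v1),(u2,v2) in (('plate',(324,223.7),(323,281)),):
    p,e=tri((c1,u1,v1),(c2,u2,v2));print(nm,p.round(4),e,(p[:2]-O)@a)
print('flange w1',[((onz(c1,324,r,.0955)[:2]-O)@a).round(4) for r in(145.5,146.5)],'predict w2 rows',[proj(c2,[*(O+a*y),.0955])[1].round(1) for y in(.055,.058,.06)])
E
```

```text
near tri ctr [0.4717 0.1574 0.1157] xang 1.2 sides [np.float64(0.0165), np.float64(0.03), np.float64(0.0156), np.float64(0.0287)]
mid tri ctr [0.4627 0.2337 0.1133] xang 12.7 sides [np.float64(0.0167), np.float64(0.0291), np.float64(0.0163), np.float64(0.0288)]
n3 ctr [0.4716 0.1575 0.116 ] xang 2.5 sides [np.float64(0.0166), np.float64(0.0296), np.float64(0.0156), np.float64(0.0286)]
n4 ctr [0.4716 0.1575 0.116 ] xang 3.9 sides [np.float64(0.0166), np.float64(0.0294), np.float64(0.0161), np.float64(0.0289)]
m3 ctr [0.4628 0.2335 0.116 ] xang 12.2 sides [np.float64(0.0167), np.float64(0.0291), np.float64(0.0159), np.float64(0.0279)]
m4 ctr [0.4628 0.2339 0.116 ] xang 13.1 sides [np.float64(0.0165), np.float64(0.0289), np.float64(0.0154), np.float64(0.0288)]
f4 ctr [0.4784 0.3246 0.116 ] xang -11.2 sides [np.float64(0.0163), np.float64(0.0285), np.float64(0.0165), np.float64(0.0294)]
plate [ 0.4817 -0.1251  0.0934] [0.0003007693686361138, 0.00030076936863617887] -0.010344110601342202
flange w1 [np.float64(0.0583), np.float64(0.0574)] predict w2 rows [np.float64(213.0), np.float64(209.6), np.float64(207.4)]
```

Call:
jog_arm(moves=[0,0,1,0,0,-1,1,0,0,1,0,0,-1,1,0,0,1,0,0,-0.65,1,-0.8,-0.25,1,0,0,0,1,-0.78,-0.25,1,0,0,0,1,0,0,1,0,0,0,1,0,0,1,0,0,0,1,0,0,0,0,0,0,1])

```text
t: 6.35
eef_pos: [0.4697, 0.1563, 0.1563]
tool_rot: [-0.001, 0.691, 0.723, -0.003]
contact_force: [-1.0, -0.4, -0.2]
gripper_width: 1.0
grasp_force: 0.0
```

```bash
cat > go.py <<'E'
import sys
from h import *
# go x y z yang : remaining delta in tool units (after rotating)
x,y,z,a=map(float,sys.argv[1:5]);p,r=tool();M=r.as_matrix();s=get_obs()
cur=np.degrees(np.arctan2(M[1,1],M[0,1]));th=np.radians(a)
Y=np.array([np.cos(th),np.sin(th),0]);X=np.array([-np.sin(th),np.cos(th),0])
d=np.array([x,y,z])-p
print('t',round(s['t'],2),'tcp',p.round(4),'yang',cur.round(2),'tilt',M[:2,2].round(4),'F',s['contact_force'].round(1),'w',round(s['gripper_width'],3))
print('units of 20mm: ',np.round([d@X/.02,d@Y/.02,-d[2]/.02],2),'rz',round(-(a-cur)/4,2))
E
python3 go.py .4717 .1574 .086 2.5
```

```text
t 6.35 tcp [0.4697 0.1563 0.1563] yang 2.55 tilt [-0.0056 -0.0021] F [-1.  -0.4 -0.2] w 1.0
units of 20mm:  [0.05 0.1  3.52] rz 0.01
```

Call:
jog_arm(moves=[0,0,1,0,0,0,1,0,0,1,0,0,0,1,0,0,1,0,0,0,1,0,0,0.65,0,0,0,1,0,0,0,0,0,0,1,0,0,0,0,0,0,0,0,0,0,0,0,0,0,0,0,0,0,0,0,0], grip_force=40)

```text
t: 7.02
eef_pos: [0.4728, 0.1587, 0.0879]
tool_rot: [0.001, 0.691, 0.723, 0.001]
contact_force: [0.4, 0.5, 0.0]
gripper_width: 0.605
grasp_force: 0.0
```

Call:
jog_arm(moves=[0,0,0,0,0,0,0,0,0,0,0,0,0,0,0,0,0,0,0,0,0,0,0,0,0,0,0,0,0,0,0,0,0,0,0,0,0,0,0,0,0,0,0,0,0,0,0,0,0,0,0,0,0,0,0,0])

```text
t: 7.68
eef_pos: [0.4723, 0.1585, 0.0874]
tool_rot: [0.0, 0.691, 0.723, 0.0]
contact_force: [-1.7, -0.7, 6.4]
gripper_width: 0.343
grasp_force: 43.7
```

```bash
python3 go.py .4717 .1574 .086 2.5
```

```text
t 7.68 tcp [0.4723 0.1585 0.0874] yang 2.62 tilt [0.0014 0.0001] F [-1.7 -0.7  6.4] w 0.343
units of 20mm:  [-0.05 -0.03  0.07] rz 0.03
```

Call:
jog_arm(moves=[0,0,-1,0,0,0,0,0,0,-1,0,0,0,0,0,0,-1,0,0,0,0,0,0,-1,0,0,1,0,0,0,-1,0,0,1,0,0,0,-1,0,0,0.75,0,-1,0.25,0,0,0,0,0,-1,0.25,0,0,0,0,0])

```text
t: 8.35
eef_pos: [0.4764, 0.1182, 0.2081]
tool_rot: [0.001, 0.756, 0.655, 0.002]
contact_force: [0.5, -0.4, -1.6]
gripper_width: 0.342
grasp_force: 42.9
```

Call:
jog_arm(moves=[-1,0.25,0,0,0,0,0,-1,0.25,0,0,0,0,0,-1,0.25,0,0,0,0,0,-1,0.25,0,0,0,0,0,-1,0.25,0,0,0,0,0,-1,0.25,0,0,0,0,0,-1,0.25,0,0,0,0,0,0,0,0,0,0,0,0])

```text
t: 9.02
eef_pos: [0.4899, -0.0312, 0.2062]
tool_rot: [0.001, 0.759, 0.651, -0.001]
contact_force: [-0.6, -1.2, -0.6]
gripper_width: 0.343
grasp_force: 42.9
```

```bash
python3 go.py .4899 -.0673 .0999 -8.4
```

```text
t 9.02 tcp [ 0.4899 -0.0312  0.2062] yang -8.72 tilt [-0.0007 -0.0021] F [-0.6 -1.2 -0.6] w 0.343
units of 20mm:  [-1.79  0.26  5.32] rz -0.08
```

Call:
jog_arm(moves=[-1,0.15,0,0,0,0,0,-0.9,0.15,0,0,0,0,0,0,0,0,0,0,0,0,0,0,0,0,0,0,0,0,0,0,0,0,0,0,0,0,0,0,0,0,0,0,0,0,0,0,0,0,0,0,0,0,0,0,0])

```text
t: 9.68
eef_pos: [0.4905, -0.064, 0.2066]
tool_rot: [-0.0, 0.756, 0.654, 0.0]
contact_force: [-0.3, 0.1, -0.2]
gripper_width: 0.343
grasp_force: 42.9
```

```bash
python3 go.py .4899 -.0673 .0999 -8.4; python3 snap.py w5
```

```text
t 9.68 tcp [ 0.4905 -0.064   0.2066] yang -8.3 tilt [0.0001 0.0002] F [-0.3  0.1 -0.2] w 0.343
units of 20mm:  [-0.17 -0.    5.33] rz 0.02
t 9.73 tcp [ 0.4905 -0.0642  0.2065] y-ang -8.32 z [ 0.  0. -1.]
F [ 0.41  0.09 -1.43] w 0.345 cam [0.501 0.003 0.349] 399.62198292330703 [[0.99, -0.15, -0.0], [-0.14, -0.95, 0.27], [-0.04, -0.27, -0.96]]
```

View pics/w5.png

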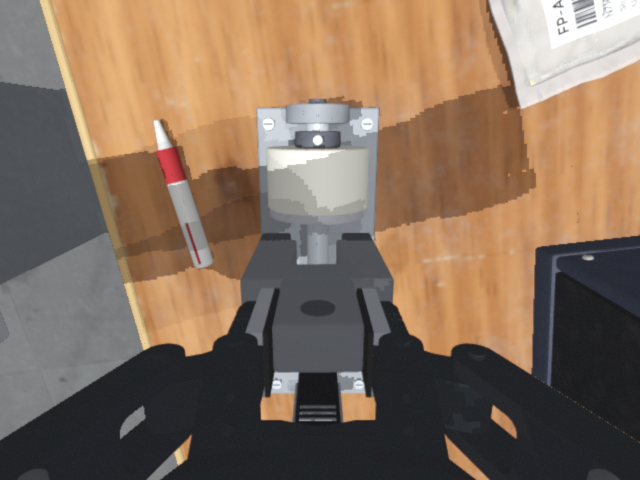

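The view shows the spacer held square and centred over the spindle. The tab top spans about rows 322–373 and columns 273–365. I'll check its position along the spindle.

```bash
python3 - <<'E'
from h import *
import pickle
c=pickle.load(open('w5.pkl','rb'));g=cv2.cvtColor(c['color'],cv2.COLOR_BGR2GRAY).astype(int)
a=np.array([.146,.9893]);n=np.array([.9893,-.146]);O=np.array([.4829,-.1148])
for u in(290,340):print(u,[f'{r}:{g[r,u]}' for r in list(range(314,334))+list(range(364,384))])
for p in((319,322),(319,372),(273,350),(365,350)):
    q=onz(c,*p,.235)[:2]-O;print(p,'y',(q@a).round(4),'x',(q@n).round(4))
print('flange row at face', proj(c,[*(O+a*.058),.0955]).round(1))
E
```

```text
290 ['314:79', '315:79', '316:80', '317:80', '318:79', '319:79', '320:79', '321:79', '322:79', '323:82', '324:83', '325:86', '326:86', '327:87', '328:86', '329:86', '330:86', '331:87', '332:88', '333:88', '364:86', '365:87', '366:86', '367:87', '368:87', '369:87', '370:87', '371:99', '372:149', '373:193', '374:195', '375:195', '376:195', '377:196', '378:197', '379:193', '380:181', '381:179', '382:179', '383:179']
340 ['314:79', '315:79', '316:80', '317:80', '318:80', '319:79', '320:79', '321:79', '322:80', '323:82', '324:85', '325:86', '326:87', '327:87', '328:87', '329:87', '330:89', '331:87', '332:88', '333:88', '364:86', '365:87', '366:87', '367:87', '368:87', '369:86', '370:86', '371:96', '372:125', '373:163', '374:180', '375:148', '376:137', '377:137', '378:137', '379:136', '380:136', '381:135', '382:132', '383:129']
(319, 322) y 0.0602 x 0.0007
(319, 372) y 0.0421 x 0.0007
(273, 350) y 0.0502 x -0.0142
(365, 350) y 0.0502 x 0.0155
flange row at face [317.3 224.5]
```

Call:
jog_arm(moves=[-0.2,-0.03,0,0,0,0,0,0,0,1,0,0,0,0,0,0,1,0,0,0,0,0,0,1,0,0,0,0,0,0,1,0,0,0,0,0,0,1,0,0,0,0,0,0,0.2,0,0,0,0,0,0,0,0,0,0,0])

```text
t: 10.4
eef_pos: [0.4883, -0.0688, 0.1015]
tool_rot: [-0.001, 0.757, 0.654, -0.001]
contact_force: [0.0, -0.6, -0.6]
gripper_width: 0.341
grasp_force: 42.8
```

Call:
jog_arm(moves=[0,0,0.1,0,0,0,0,0,0,0.05,0,0,0,0,0,0,0.05,0,0,0,0,0,0,0,0,0,0,0,0,0,0,0,0,0,0,0,0,0,0,0,0,0,0,0,0,0,0,0,0,0,0,0,0,0,0,0])

```text
t: 11.07
eef_pos: [0.4901, -0.0688, 0.0996]
tool_rot: [0.001, 0.757, 0.654, 0.001]
contact_force: [-1.5, -0.6, 7.0]
gripper_width: 0.343
grasp_force: 43.8
```

```bash
python3 go.py .4898 -.0683 .0999 -8.4
```

```text
t 11.07 tcp [ 0.4901 -0.0688  0.0996] yang -8.38 tilt [ 0.0019 -0.0005] F [-1.5 -0.6  7. ] w 0.343
units of 20mm:  [ 0.02 -0.02 -0.02] rz 0.0
```

Call:
jog_arm(moves=[0,0,0,0,0,0,0.8,0,0,0,0,0,0,0.8,0,0,0,0,0,0,0.8,0,0,0,0,0,0,0.8,0,0,0,0,0,0,0.8,0,0,0,0,0,0,0.8,0,0,-0.5,0,0,0,0.8,0,0,-1,0,0,0,0.8])

```text
t: 11.73
eef_pos: [0.4875, -0.0686, 0.1275]
tool_rot: [-0.002, 0.757, 0.654, -0.001]
contact_force: [-0.0, 0.2, 0.7]
gripper_width: 0.799
grasp_force: 0.0
```

Call:
jog_arm(moves=[0,0,-1,0,0,0,1,0,0,-1,0,0,0,1,0,0,-1,0,0,0,1,0,0,-1,0,0,0,1,0,0,-1,0,0,0,1,0,0,0,0,0,0,1,0,0,0,0,0,0,1,0,0,0,0,0,0,1])

```text
t: 12.4
eef_pos: [0.4888, -0.0688, 0.2284]
tool_rot: [-0.0, 0.757, 0.654, -0.0]
contact_force: [-0.7, -0.1, -0.1]
gripper_width: 1.001
grasp_force: 0.0
```

```bash
python3 snap.py w6; python3 go.py .4627 .2337 .086 12.6;python3 - <<'E'
from h import *
import pickle
c=pickle.load(open('w6.pkl','rb'))
a=np.array([.146,.9893]);n=np.array([.9893,-.146]);O=np.array([.4829,-.1148])
# expected tab top corners
for x,y in((-.015,.056),(.015,.056),(.015,.038),(-.015,.038)):print(proj(c,[*(O+a*y+n*x),.1285]).round(1))
im=c['color'];cv2.imwrite('pics/w6.png',im)
E
```

```text
t 12.45 tcp [ 0.4886 -0.0687  0.2279] y-ang -8.38 z [-0.001  0.    -1.   ]
F [-0.22  0.11 -0.14] w 1.004 cam [ 0.499 -0.001  0.371] 399.62198292330703 [[0.99, -0.15, -0.0], [-0.14, -0.95, 0.27], [-0.04, -0.27, -0.96]]
t 12.45 tcp [ 0.4886 -0.0687  0.2279] yang -8.38 tilt [-0.0014  0.0001] F [-0.2  0.1 -0.1] w 1.004
units of 20mm:  [15.04  2.04  7.09] rz -5.24
[294.8 224.1]
[342.8 224.1]
[342.4 251.6]
[295.3 251.6]
```

View pics/w6.png

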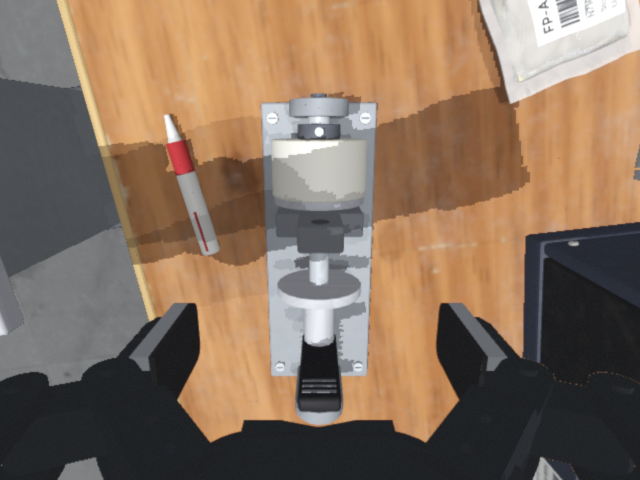

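The spacer is seated square where predicted, with the tab top at columns 297–344 and rows 225–252. Next is the middle spacer.

Call:
jog_arm(moves=[1,-0.25,0,0,0,0,1,1,-0.25,0,0,0,0,1,1,-0.25,0,0,0,0,1,1,-0.25,0,0,0,0,1,1,-0.25,0,0,0,0,1,1,-0.25,0,0,0,0,1,1,-0.25,0,0,0,0,1,1,-0.25,0,0,0,0,1])

```text
t: 13.12
eef_pos: [0.4721, 0.0962, 0.2275]
tool_rot: [-0.001, 0.757, 0.654, -0.001]
contact_force: [0.5, 1.2, -0.4]
gripper_width: 0.999
grasp_force: 0.0
```

Call:
jog_arm(moves=[1,-0.25,0,0,0,0,1,1,-0.25,0,0,0,0,1,1,-0.25,0,0,0,0,1,1,-0.25,0,0,0,0,1,1,-0.25,0,0,0,0,1,1,-0.25,0,0,0,0,1,0.8,0,0,0,0,0,1,0,0,0,0,0,-1,1])

```text
t: 13.78
eef_pos: [0.462, 0.238, 0.2278]
tool_rot: [-0.001, 0.732, 0.681, 0.0]
contact_force: [0.4, 0.0, -0.0]
gripper_width: 0.997
grasp_force: 0.0
```

Call:
jog_arm(moves=[0,0,1,0,0,-1,1,0,0,1,0,0,-1,1,0,0,1,0,0,-1,1,0,0,1,0,0,-1,1,0,0,0,0,0,-0.25,1,0,0,0,0,0,0,1,0,0,0,0,0,0,1,0,0,0,0,0,0,1])

```text
t: 14.45
eef_pos: [0.4638, 0.2348, 0.1496]
tool_rot: [0.0, 0.626, 0.78, 0.001]
contact_force: [0.1, 0.6, 0.2]
gripper_width: 1.0
grasp_force: 0.0
```

```bash
python3 go.py .4627 .2337 .086 12.6
```

```text
t 14.45 tcp [0.4638 0.2348 0.1496] yang 12.53 tilt [0.0015 0.0008] F [0.1 0.6 0.2] w 1.0
units of 20mm:  [-0.04 -0.07  3.18] rz -0.02
```

Call:
jog_arm(moves=[-0.04,-0.07,1,0,0,0,1,0,0,1,0,0,0,1,0,0,1,0,0,0,1,0,0,0.1,0,0,0,1,0,0,0,0,0,0,1,0,0,0,0,0,0,0,0,0,0,0,0,0,0,0,0,0,0,0,0,0])

```text
t: 15.12
eef_pos: [0.4628, 0.2337, 0.0878]
tool_rot: [0.001, 0.625, 0.78, 0.001]
contact_force: [0.4, 0.4, -0.7]
gripper_width: 0.606
grasp_force: 0.0
```

Call:
jog_arm(moves=[0,0,0,0,0,0,0,0,0,0,0,0,0,0,0,0,0,0,0,0,0,0,0,0,0,0,0,0,0,0,0,0,0,0,0,0,0,0,0,0,0,0,0,0,0,0,0,0,0,0,0,0,0,0,0,0])

```text
t: 15.78
eef_pos: [0.4626, 0.2336, 0.0873]
tool_rot: [0.0, 0.625, 0.78, 0.001]
contact_force: [-0.3, -0.7, 7.3]
gripper_width: 0.347
grasp_force: 40.1
```

```bash
python3 go.py .4627 .2337 .086 12.6
```

```text
t 15.78 tcp [0.4626 0.2336 0.0873] yang 12.61 tilt [0.0014 0.0004] F [-0.3 -0.7  7.3] w 0.347
units of 20mm:  [0.   0.   0.07] rz 0.0
```

Call:
jog_arm(moves=[0,0,-1,0,0,0,0,0,0,-1,0,0,0,0,0,0,-1,0,0,1,0,0,0,-1,0,0,1,0,0,0,-1,0,0,1,0,0,0,-1,0,0,1,0,0,0,-1,0,0,1,0,0,0,-1,0,0,0.25,0])

```text
t: 16.45
eef_pos: [0.4616, 0.2331, 0.2474]
tool_rot: [-0.0, 0.758, 0.652, -0.0]
contact_force: [0.3, -0.2, -1.1]
gripper_width: 0.343
grasp_force: 39.8
```

Call:
jog_arm(moves=[-1,0.23,0,0,0,0,0,-1,0.23,0,0,0,0,0,-1,0.23,0,0,0,0,0,-1,0.23,0,0,0,0,0,-1,0.23,0,0,0,0,0,-1,0.23,0,0,0,0,0,-1,0.23,0,0,0,0,0,-1,0.23,0,0,0,0,0])

```text
t: 17.12
eef_pos: [0.4747, 0.0685, 0.2464]
tool_rot: [-0.0, 0.757, 0.654, -0.0]
contact_force: [0.4, -0.9, -0.9]
gripper_width: 0.341
grasp_force: 39.9
```

Call:
jog_arm(moves=[-1,0.23,0,0,0,0,0,-1,0.23,0,0,0,0,0,-1,0.23,0,0,0,0,0,-1,0.23,0,0,0,0,0,-1,0.23,0,0,0,0,0,-1,0.23,0,0,0,0,0,-1,0.23,0,0,0,0,0,-0.75,0.1,0,0,0,0,0])

```text
t: 17.78
eef_pos: [0.4861, -0.0907, 0.2463]
tool_rot: [0.0, 0.757, 0.653, -0.0]
contact_force: [0.9, -0.5, -0.9]
gripper_width: 0.342
grasp_force: 39.9
```

Call:
jog_arm(moves=[0,0,0,0,0,0,0,0,0,0,0,0,0,0,0,0,0,0,0,0,0,0,0,0,0,0,0,0,0,0,0,0,0,0,0,0,0,0,0,0,0,0,0,0,0,0,0,0,0,0,0,0,0,0,0,0])

```text
t: 18.45
eef_pos: [0.4863, -0.0885, 0.2465]
tool_rot: [0.0, 0.757, 0.654, 0.0]
contact_force: [0.1, 0.2, -0.9]
gripper_width: 0.344
grasp_force: 39.9
```

```bash
python3 go.py .4867 -.0889 .0998 -8.4; python3 snap.py w7; python3 - <<'E'
from h import *
import pickle
c=pickle.load(open('w7.pkl','rb'));g=cv2.cvtColor(c['color'],cv2.COLOR_BGR2GRAY).astype(int)
a=np.array([.146,.9893]);n=np.array([.9893,-.146]);O=np.array([.4829,-.1148])
z=tool()[0][2]+.0287;d=np.diff(g[300:400,285:295].mean(1));i=np.argsort(-abs(d))[:8]+300;print([(int(k),round(float(d[k-300]),1)) for k in sorted(i)])
d=np.diff(g[318:345].mean(0)[:]);i=[k for k in range(255,385) if abs(d[k])>15];print(i)
for p in((319,323.2),(319,371.7)):
    q=onz(c,*p,z)[:2]-O;print((q@a).round(4),(q@n).round(4))
E
```

```text
t 18.45 tcp [ 0.4863 -0.0885  0.2465] yang -8.35 tilt [ 0. -0.] F [ 0.1  0.2 -0.9] w 0.344
units of 20mm:  [-0.02  0.02  7.34] rz 0.01
t 18.5 tcp [ 0.4863 -0.0885  0.2465] y-ang -8.36 z [ 0. -0. -1.]
F [-0.5   0.09 -0.62] w 0.343 cam [ 0.497 -0.021  0.389] 399.62198292330703 [[0.99, -0.15, -0.0], [-0.14, -0.95, 0.27], [-0.04, -0.27, -0.96]]
[(318, 2.3), (319, 2.3), (320, 1.4), (366, 9.6), (367, 33.2), (368, 29.1), (369, 2.8), (371, 1.6)]
[261, 262, 263, 271, 272, 363, 372, 373]
0.0351 0.0001
0.0176 0.0001
```

Call:
jog_arm(moves=[-0.1,0,0,0,0,0,0,0,0,1,0,0,0,0,0,0,1,0,0,0,0,0,0,1,0,0,0,0,0,0,1,0,0,0,0,0,0,1,0,0,0,0,0,0,1,0,0,0,0,0,0,1,0,0,0,0])

```text
t: 19.17
eef_pos: [0.4861, -0.091, 0.1056]
tool_rot: [0.0, 0.757, 0.653, 0.0]
contact_force: [1.1, -0.1, -0.4]
gripper_width: 0.347
grasp_force: 39.9
```

Call:
jog_arm(moves=[0,0,0.2,0,0,0,0,0,0,0.1,0,0,0,0,0,0,0.05,0,0,0,0,0,0,0.05,0,0,0,0,0,0,0,0,0,0,0,0,0,0,0,0,0,0,0,0,0,0,0,0,0,0,0,0,0,0,0,0])

```text
t: 19.83
eef_pos: [0.4868, -0.0908, 0.0997]
tool_rot: [0.001, 0.757, 0.653, 0.001]
contact_force: [-1.9, 0.6, 7.0]
gripper_width: 0.348
grasp_force: 40.6
```

```bash
python3 go.py .4867 -.0889 .0998 -8.4
```

```text
t 19.83 tcp [ 0.4868 -0.0908  0.0997] yang -8.39 tilt [ 0.002  -0.0005] F [-1.9  0.6  7. ] w 0.348
units of 20mm:  [ 0.09 -0.02 -0.01] rz 0.0
```

Call:
jog_arm(moves=[0,0,0,0,0,0,0.8,0,0,0,0,0,0,0.8,0,0,0,0,0,0,0.8,0,0,0,0,0,0,0.8,0,0,0,0,0,0,0.8,0,0,0,0,0,0,0.8,0,0,-0.5,0,0,0,0.8,0,0,-1,0,0,0,0.8])

```text
t: 20.5
eef_pos: [0.4843, -0.0905, 0.1275]
tool_rot: [-0.002, 0.757, 0.654, -0.001]
contact_force: [-0.3, -0.1, 0.3]
gripper_width: 0.798
grasp_force: 0.0
```

Call:
jog_arm(moves=[0,0,-1,0,0,0,1,0,0,-1,0,0,0,1,0,0,-1,0,0,0,1,0,0,-1,0,0,0,1,0,0,-1,0,0,0,1,0,0,0,0,0,0,1,0,0,0,0,0,0,1,0,0,0,0,0,0,1])

```text
t: 21.17
eef_pos: [0.4856, -0.0907, 0.2284]
tool_rot: [-0.0, 0.757, 0.654, -0.0]
contact_force: [-0.2, -0.6, -0.2]
gripper_width: 1.001
grasp_force: 0.0
```

```bash
python3 snap.py w8; python3 go.py .4784 .3246 .086 -11.2; python3 - <<'E'
from h import *
import pickle
c=pickle.load(open('w8.pkl','rb'))
a=np.array([.146,.9893]);n=np.array([.9893,-.146]);O=np.array([.4829,-.1148])
for yc in(.0464,.0257):
  print(yc,[proj(c,[*(O+a*(yc+s)+n*x),.1285]).round(0).tolist() for x in(-.015,.015) for s in(-.009,.009)])
k=c['color'][150:350,250:390];cv2.imwrite('pics/w8c.png',cv2.convertScaleAbs(cv2.resize(k,None,fx=3,fy=3,interpolation=cv2.INTER_CUBIC),alpha=1.3))
E
```

```text
t 21.22 tcp [ 0.4853 -0.0907  0.2279] y-ang -8.38 z [-0.001  0.    -1.   ]
F [ 0.59 -0.16 -0.3 ] w 1.001 cam [ 0.496 -0.023  0.371] 399.62198292330703 [[0.99, -0.15, -0.0], [-0.14, -0.95, 0.27], [-0.04, -0.27, -0.96]]
t 21.22 tcp [ 0.4853 -0.0907  0.2279] yang -8.38 tilt [-0.0014  0.0001] F [ 0.6 -0.2 -0.3] w 1.001
units of 20mm:  [20.3  -4.37  7.09] rz 0.71
0.0464 [[295.0, 218.0], [294.0, 190.0], [343.0, 218.0], [343.0, 190.0]]
0.0257 [[295.0, 250.0], [295.0, 223.0], [342.0, 250.0], [343.0, 223.0]]
```

View pics/w8c.png

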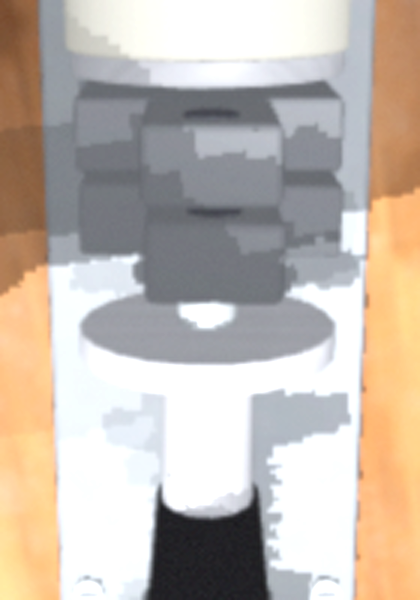

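Both spacers sit square and side by side as predicted, with tab tops at rows 192–219 and 223–250. On to the third.

Call:
jog_arm(moves=[1,-0.17,0,0,0,0,1,1,-0.17,0,0,0,0,1,1,-0.17,0,0,0,0,1,1,-0.17,0,0,0,0,1,1,-0.17,0,0,0,0,1,1,-0.17,0,0,0,0,1,1,-0.17,0,0,0,0,1,1,-0.17,0,0,0,0,1])

```text
t: 21.88
eef_pos: [0.4815, 0.0723, 0.2274]
tool_rot: [-0.001, 0.757, 0.654, -0.001]
contact_force: [-0.8, -1.0, 0.0]
gripper_width: 1.002
grasp_force: 0.0
```

Call:
jog_arm(moves=[1,-0.17,0,0,0,0,1,1,-0.17,0,0,0,0,1,1,-0.17,0,0,0,0,1,1,-0.17,0,0,0,0,1,1,-0.17,0,0,0,0,1,1,-0.17,0,0,0,0,1,1,-0.17,0,0,0,0,1,1,-0.17,0,0,0,0,1])

```text
t: 22.55
eef_pos: [0.478, 0.2344, 0.2273]
tool_rot: [-0.0, 0.757, 0.654, -0.001]
contact_force: [0.6, 0.4, -0.4]
gripper_width: 1.001
grasp_force: 0.0
```

```bash
python3 snap.py w9; python3 - <<'E'
from h import *
import pickle
# two-view check of the far spacer: tab-top mask centroid in w9 vs the w4 estimate
c=pickle.load(open('w9.pkl','rb'));im=c['color']
e=np.array([.4784,.3246,.116]);th=np.radians(-11.2);X=np.array([np.cos(th),np.sin(th),0]);Y=np.array([-np.sin(th),np.cos(th),0])
pts=np.array([proj(c,e+sx*.015*X+sy*.009*Y) for sx,sy in((-1,1),(1,1),(1,-1),(-1,-1))]);print(pts.round(1).tolist())
x0,y0=(pts.min(0)-15).astype(int);x1,y1=(pts.max(0)+15).astype(int);y0=max(y0,0)
h=cv2.cvtColor(im,cv2.COLOR_BGR2HSV)[y0:y1,x0:x1];print('V',h[...,2].max(),y0,y1)
m=((h[...,1]<60)&(h[...,2]>150)).astype(np.uint8)
cs,_=cv2.findContours(m,cv2.RETR_EXTERNAL,cv2.CHAIN_APPROX_NONE)
for k in cs:
    if cv2.contourArea(k)>150:
        q=cv2.boxPoints(cv2.minAreaRect(k))+[x0,y0];P=np.array([onz(c,*p,.116) for p in q]);print(q.round(1).tolist(),P.mean(0).round(4),[np.linalg.norm(P[i]-P[i-1]).round(4) for i in(0,1)])
E
```

```text
t 22.6 tcp [0.4772 0.2393 0.2278] y-ang -8.11 z [-0.002  0.003 -1.   ]
F [0.56 4.57 0.84] w 0.998 cam [0.489 0.302 0.37 ] 399.62198292330703 [[0.99, -0.15, -0.0], [-0.14, -0.95, 0.27], [-0.04, -0.27, -0.96]]
[[271.3, 72.3], [322.0, 74.9], [320.5, 106.8], [270.8, 104.4]]
V 211 57 121
[[255.0, 73.0], [320.0, 73.0], [320.0, 106.0], [255.0, 106.0]] [0.4733 0.3254 0.116 ] [np.float64(0.0185), np.float64(0.0384)]
```

Call:
jog_arm(moves=[1,-0.17,0,0,0,0,1,1,-0.17,0,0,0,0,1,1,-0.17,0,0,0,0,1,1,-0.17,0,0,0,0,1,0.5,0,0,0,0,0,1,0,0,1,0,0,0.7,1,0,0,1,0,0,0,1,0,0,1,0,0,0,1])

```text
t: 23.27
eef_pos: [0.4785, 0.3243, 0.1671]
tool_rot: [0.0, 0.773, 0.635, -0.0]
contact_force: [0.6, 0.3, -0.3]
gripper_width: 1.005
grasp_force: 0.0
```

Call:
jog_arm(moves=[0,0,1,0,0,0,1,0,0,0,0,0,0,1,0,0,0,0,0,0,1,0,0,0,0,0,0,1,0,0,0,0,0,0,1,0,0,0,0,0,0,1,0,0,0,0,0,0,1,0,0,0,0,0,0,1])

```text
t: 23.93
eef_pos: [0.4788, 0.3249, 0.1492]
tool_rot: [0.0, 0.773, 0.635, 0.001]
contact_force: [1.1, -0.2, -0.4]
gripper_width: 1.003
grasp_force: 0.0
```

```bash
python3 go.py .4784 .3246 .086 -11.2
```

```text
t 23.93 tcp [0.4788 0.3249 0.1492] yang -11.19 tilt [0.001  0.0005] F [ 1.1 -0.2 -0.4] w 1.003
units of 20mm:  [-0.02 -0.02  3.16] rz 0.0
```

Call:
jog_arm(moves=[0,0,1,0,0,0,1,0,0,1,0,0,0,1,0,0,1,0,0,0,1,0,0,0.1,0,0,0,1,0,0,0,0,0,0,1,0,0,0,0,0,0,0,0,0,0,0,0,0,0,0,0,0,0,0,0,0])

```text
t: 24.6
eef_pos: [0.4792, 0.3254, 0.0878]
tool_rot: [0.0, 0.773, 0.635, 0.001]
contact_force: [0.1, -0.0, 0.8]
gripper_width: 0.606
grasp_force: 0.0
```

Call:
jog_arm(moves=[0,0,0,0,0,0,0,0,0,0,0,0,0,0,0,0,0,0,0,0,0,0,0,0,0,0,0,0,0,0,0,0,0,0,0,0,0,0,0,0,0,0,0,0,0,0,0,0,0,0,0,0,0,0,0,0])

```text
t: 25.27
eef_pos: [0.4788, 0.3252, 0.0873]
tool_rot: [0.0, 0.773, 0.635, 0.001]
contact_force: [-0.7, -0.5, 6.5]
gripper_width: 0.34
grasp_force: 42.5
```

```bash
python3 go.py .4836 -.1100 .0998 -8.4
```

```text
t 25.27 tcp [0.4788 0.3252 0.0873] yang -11.18 tilt [0.001  0.0005] F [-0.7 -0.5  6.5] w 0.34
units of 20mm:  [-21.49   3.42  -0.62] rz -0.69
```

Call:
jog_arm(moves=[0,0,-1,0,0,0,0,0,0,-1,0,0,0,0,0,0,-1,0,0,0,0,0,0,-1,0,0,-0.7,0,0,0,-1,0,0,0,0,0,0,-1,0,0,0,0,0,0,-1,0,0,0,0,0,0,-1,0,0,0,0])

```text
t: 25.93
eef_pos: [0.4782, 0.3245, 0.2472]
tool_rot: [0.0, 0.757, 0.654, -0.0]
contact_force: [0.4, -0.3, -1.1]
gripper_width: 0.343
grasp_force: 41.6
```

Call:
jog_arm(moves=[-1,0.16,0,0,0,0,0,-1,0.16,0,0,0,0,0,-1,0.16,0,0,0,0,0,-1,0.16,0,0,0,0,0,-1,0.16,0,0,0,0,0,-1,0.16,0,0,0,0,0,-1,0.16,0,0,0,0,0,-1,0.16,0,0,0,0,0])

```text
t: 26.6
eef_pos: [0.4801, 0.1616, 0.2463]
tool_rot: [-0.0, 0.757, 0.654, -0.0]
contact_force: [0.3, -0.1, -1.0]
gripper_width: 0.342
grasp_force: 41.8
```

Call:
jog_arm(moves=[-1,0.16,0,0,0,0,0,-1,0.16,0,0,0,0,0,-1,0.16,0,0,0,0,0,-1,0.16,0,0,0,0,0,-1,0.16,0,0,0,0,0,-1,0.16,0,0,0,0,0,-1,0.16,0,0,0,0,0,-1,0.16,0,0,0,0,0])

```text
t: 27.27
eef_pos: [0.4821, -0.0003, 0.2463]
tool_rot: [-0.0, 0.757, 0.654, -0.0]
contact_force: [0.1, -0.7, -0.5]
gripper_width: 0.34
grasp_force: 41.8
```

Call:
jog_arm(moves=[-1,0.16,0,0,0,0,0,-1,0.16,0,0,0,0,0,-1,0.16,0,0,0,0,0,-1,0.16,0,0,0,0,0,-1,0.16,0,0,0,0,0,-0.4,0,0,0,0,0,0,0,0,0,0,0,0,0,0,0,0,0,0,0,0])

```text
t: 27.93
eef_pos: [0.4824, -0.1078, 0.2464]
tool_rot: [-0.0, 0.757, 0.653, 0.0]
contact_force: [-0.0, -0.9, -0.9]
gripper_width: 0.343
grasp_force: 41.8
```

Call:
jog_arm(moves=[0,0,0,0,0,0,0,0,0,0,0,0,0,0,0,0,0,0,0,0,0,0,0,0,0,0,0,0,0,0,0,0,0,0,0,0,0,0,0,0,0,0,0,0,0,0,0,0,0,0,0,0,0,0,0,0])

```text
t: 28.6
eef_pos: [0.4826, -0.1084, 0.2465]
tool_rot: [0.0, 0.757, 0.654, 0.0]
contact_force: [-1.1, -0.2, -1.0]
gripper_width: 0.348
grasp_force: 41.8
```

```bash
python3 go.py .4836 -.1100 .0998 -8.4; python3 snap.py w10; python3 - <<'E'
from h import *
import pickle
a=np.array([.146,.9893]);n=np.array([.9893,-.146]);O=np.array([.4829,-.1148])
for nm in('w5','w7','w10'):
    c=pickle.load(open(nm+'.pkl','rb'));g=cv2.cvtColor(c['color'],cv2.COLOR_BGR2GRAY).astype(int)
    d=np.diff(g[300:390,285:350].mean(1));i=np.argsort(-abs(d))[:7]+300;print(nm,[(int(k),round(float(d[k-300]),1)) for k in sorted(i)])
z=tool()[0][2]+.0287
for r in(320,323,367,372):
    q=onz(c,319,r,z)[:2]-O;print(r,(q@a).round(4),(q@n).round(4))
d=np.diff(g[318:345].mean(0));print([k for k in range(255,385) if abs(d[k])>15])
E
```

```text
t 28.6 tcp [ 0.4826 -0.1084  0.2465] yang -8.38 tilt [ 0. -0.] F [-1.1 -0.2 -1. ] w 0.348
units of 20mm:  [-0.07  0.06  7.34] rz 0.0
t 28.65 tcp [ 0.4826 -0.1084  0.2465] y-ang -8.38 z [ 0.  0. -1.]
F [ 0.8   0.21 -1.61] w 0.342 cam [ 0.493 -0.041  0.389] 399.62198292330703 [[0.99, -0.15, -0.0], [-0.14, -0.95, 0.27], [-0.04, -0.27, -0.96]]
w5 [(300, -3.7), (314, 3.2), (315, 3.8), (371, 7.9), (375, -3.4), (376, -3.0), (382, -2.9)]
w7 [(370, 10.8), (371, 8.2), (375, 4.6), (376, 6.8), (377, 9.6), (378, 16.4), (379, 14.2)]
w10 [(312, 2.7), (313, 3.6), (314, 3.8), (321, 2.2), (369, 22.5), (370, 38.5), (371, 19.2)]
320 0.016 -0.0006
323 0.0149 -0.0006
367 -0.0009 -0.0006
372 -0.0028 -0.0006
[261, 262, 263, 271, 272, 362, 363, 372, 373]
```

Call:
jog_arm(moves=[-0.1,0.03,0,0,0,0,0,0,0,1,0,0,0,0,0,0,1,0,0,0,0,0,0,1,0,0,0,0,0,0,1,0,0,0,0,0,0,1,0,0,0,0,0,0,1,0,0,0,0,0,0,1,0,0,0,0])

```text
t: 29.32
eef_pos: [0.483, -0.1108, 0.1056]
tool_rot: [0.0, 0.757, 0.653, 0.0]
contact_force: [0.2, -0.3, -0.9]
gripper_width: 0.347
grasp_force: 41.8
```

Call:
jog_arm(moves=[0,0,0.2,0,0,0,0,0,0,0.1,0,0,0,0,0,0,0.05,0,0,0,0,0,0,0.05,0,0,0,0,0,0,0,0,0,0,0,0,0,0,0,0,0,0,0,0,0,0,0,0,0,0,0,0,0,0,0,0])

```text
t: 29.98
eef_pos: [0.4837, -0.1106, 0.0995]
tool_rot: [0.001, 0.757, 0.654, 0.001]
contact_force: [-0.8, 0.7, 7.3]
gripper_width: 0.343
grasp_force: 42.5
```

```bash
python3 go.py .4836 -.1102 .0998 -8.4
```

```text
t 29.98 tcp [ 0.4837 -0.1106  0.0995] yang -8.39 tilt [ 0.0019 -0.0006] F [-0.8  0.7  7.3] w 0.343
units of 20mm:  [ 0.02 -0.01 -0.01] rz 0.0
```

Call:
jog_arm(moves=[0,0,0,0,0,0,0.8,0,0,0,0,0,0,0.8,0,0,0,0,0,0,0.8,0,0,0,0,0,0,0.8,0,0,0,0,0,0,0.8,0,0,0,0,0,0,0.8,0,0,-0.5,0,0,0,0.8,0,0,-1,0,0,0,0.8])

```text
t: 30.65
eef_pos: [0.4812, -0.1102, 0.1275]
tool_rot: [-0.002, 0.757, 0.654, -0.001]
contact_force: [1.3, 0.4, 0.2]
gripper_width: 0.801
grasp_force: 0.0
```

Call:
jog_arm(moves=[0,0,-1,0,0,0,1,0,0,-1,0,0,0,1,0,0,-1,0,0,0,1,0,0,-1,0,0,0,1,0,0,-1,0,0,0,1,0,0,0,0,0,0,1,0,0,0,0,0,0,1,0,0,0,0,0,0,1])

```text
t: 31.32
eef_pos: [0.4825, -0.1104, 0.2284]
tool_rot: [-0.0, 0.757, 0.654, -0.0]
contact_force: [-0.8, -0.3, -0.4]
gripper_width: 1.003
grasp_force: 0.0
```

```bash
python3 snap.py w11; python3 go.py .4730 -.1821 .1065 -8.4; python3 - <<'E'
from h import *
import pickle
c=pickle.load(open('w11.pkl','rb'))
a=np.array([.146,.9893]);n=np.array([.9893,-.146]);O=np.array([.4829,-.1148])
for yc in(.0464,.0257,.0046): print(yc,[proj(c,[*(O+a*(yc+s)),.1285]).round(0).tolist() for s in(-.009,.009)])
print('grip top',[proj(c,[*(O+a*(-.068+s)+n*x),.1405]).round(0).tolist() for x in (-.015,.015) for s in(-.006,.006)])
k=c['color'][100:400,190:450];k=cv2.convertScaleAbs(cv2.resize(k,None,fx=2,fy=2,interpolation=cv2.INTER_CUBIC),alpha=1.3);cv2.imwrite('pics/w11c.png',k)
E
```

```text
t 31.37 tcp [ 0.4822 -0.1105  0.2279] y-ang -8.38 z [-0.001  0.    -1.   ]
F [ 0.19  0.14 -0.27] w 0.999 cam [ 0.493 -0.043  0.371] 399.62198292330703 [[0.99, -0.15, -0.0], [-0.14, -0.95, 0.27], [-0.04, -0.27, -0.96]]
t 31.37 tcp [ 0.4822 -0.1105  0.2279] yang -8.38 tilt [-0.0013  0.0002] F [ 0.2  0.1 -0.3] w 0.999
units of 20mm:  [-3.61  0.07  6.07] rz 0.0
0.0464 [[319.0, 186.0], [319.0, 156.0]]
0.0257 [[319.0, 220.0], [319.0, 191.0]]
0.0046 [[319.0, 252.0], [319.0, 224.0]]
grip top [[296.0, 359.0], [296.0, 342.0], [342.0, 359.0], [342.0, 342.0]]
```

View pics/w11c.png

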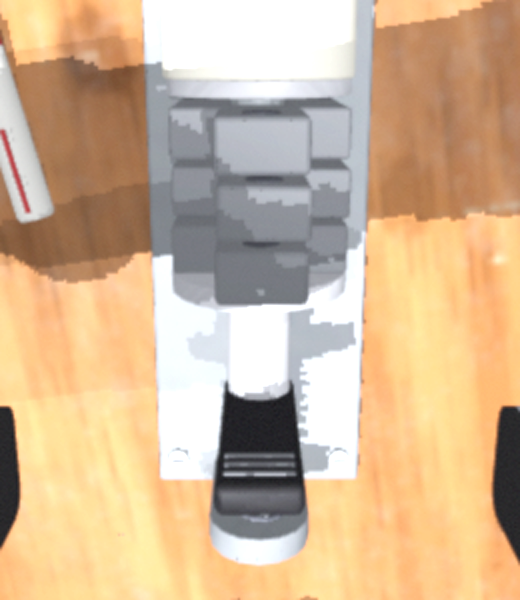

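All three spacers are seated, with tab tops at rows 156–252 as predicted. The grip top is at rows 342–356 and columns 299–341, where expected. Now the plate grip.

Call:
jog_arm(moves=[-1,0.07,0,0,0,0,1,-1,0,0,0,0,0,1,-1,0,0,0,0,0,1,-0.6,0,0,0,0,0,1,0,0,1,0,0,0,1,0,0,1,0,0,0,1,0,0,1,0,0,0,1,0,0,0,0,0,0,1], grip_force=70)

```text
t: 32.03
eef_pos: [0.4708, -0.181, 0.1645]
tool_rot: [-0.003, 0.757, 0.654, -0.002]
contact_force: [-1.8, 0.3, -0.2]
gripper_width: 0.998
grasp_force: 0.0
```

Call:
jog_arm(moves=[0,0,1,0,0,0,1,0,0,1,0,0,0,1,0,0,1,0,0,0,1,0,0,0,0,0,0,1,0,0,0,0,0,0,0,0,0,0,0,0,0,0,0,0,0,0,0,0,0,0,0,0,0,0,0,0])

```text
t: 32.7
eef_pos: [0.4746, -0.1822, 0.1098]
tool_rot: [0.001, 0.757, 0.654, 0.0]
contact_force: [-0.2, -0.6, -0.7]
gripper_width: 0.46
grasp_force: 0.0
```

Call:
jog_arm(moves=[0,0,0,0,0,0,0,0,0,0,0,0,0,0,0,0,0,0,0,0,0,0,0,0,0,0,0,0,0,0,0,0,0,0,0,0,0,0,0,0,0,0,0,0,0,0,0,0,0,0,0,0,0,0,0,0])

```text
t: 33.37
eef_pos: [0.4732, -0.1821, 0.1098]
tool_rot: [0.0, 0.757, 0.653, -0.001]
contact_force: [-6.0, 1.7, 11.1]
gripper_width: 0.335
grasp_force: 68.4
```

```bash
python3 go.py .4730 -.1821 .1065 -8.4
```

```text
t 33.37 tcp [ 0.4732 -0.1821  0.1098] yang -8.42 tilt [-0.0009 -0.0009] F [-6.   1.7 11.1] w 0.335
units of 20mm:  [-0.   -0.01  0.17] rz -0.0
```

Call:
jog_arm(moves=[0.1,0,0,0,0,0,0,0.1,0,0,0,0,0,0,0.1,0,0,0,0,0,0,0.1,0,0,0,0,0,0,0.1,0,0,0,0,0,0,0,0,0,0,0,0,0,0,0,0,0,0,0,0,0,0,0,0,0,0,0])

```text
t: 34.03
eef_pos: [0.4746, -0.1727, 0.1098]
tool_rot: [0.0, 0.757, 0.653, -0.001]
contact_force: [-6.0, -0.0, 11.4]
gripper_width: 0.334
grasp_force: 68.4
```

Call:
jog_arm(moves=[0.05,0,0,0,0,0,0,0.05,0,0,0,0,0,0,0.05,0,0,0,0,0,0,0,0,0,0,0,0,0,0,0,0,0,0,0,0,0,0,0,0,0,0,0,0,0,0,0,0,0,0,0,0,0,0,0,0,0])

```text
t: 34.7
eef_pos: [0.4749, -0.1703, 0.1098]
tool_rot: [0.0, 0.757, 0.653, -0.001]
contact_force: [-6.4, -1.6, 11.2]
gripper_width: 0.335
grasp_force: 68.4
```

Call:
jog_arm(moves=[0.05,0,0,0,0,0,0,0.05,0,0,0,0,0,0,0.05,0,0,0,0,0,0,0,0,0,0,0,0,0,0,0,0,0,0,0,0,0,0,0,0,0,0,0,0,0,0,0,0,0,0,0,0,0,0,0,0,0])

```text
t: 35.37
eef_pos: [0.4752, -0.1683, 0.1099]
tool_rot: [0.001, 0.758, 0.653, -0.001]
contact_force: [-7.1, -4.6, 11.5]
gripper_width: 0.337
grasp_force: 68.4
```

Call:
jog_arm(moves=[0.05,0,0,0,0,0,0,0.05,0,0,0,0,0,0,0,0,0,0,0,0,0,0,0,0,0,0,0,0,0,0,0,0,0,0,0,0,0,0,0,0,0,0,0,0,0,0,0,0,0,0,0,0,0,0,0,0])

```text
t: 36.03
eef_pos: [0.4751, -0.1683, 0.1099]
tool_rot: [0.001, 0.758, 0.652, -0.002]
contact_force: [-7.4, -9.7, 11.1]
gripper_width: 0.335
grasp_force: 68.4
```

The plate stopped after 14 mm of travel and the force is rising, so the spacers are tight. I'll press a little more.

Call:
jog_arm(moves=[0.05,0,0,0,0,0,0,0.05,0,0,0,0,0,0,0.03,0,0,0,0,0,0,0,0,0,0,0,0,0,0,0,0,0,0,0,0,0,0,0,0,0,0,0,0,0,0,0,0,0,0,0,0,0,0,0,0,0])

```text
t: 36.7
eef_pos: [0.4751, -0.1682, 0.1099]
tool_rot: [0.002, 0.758, 0.652, -0.003]
contact_force: [-7.6, -16.4, 11.0]
gripper_width: 0.339
grasp_force: 68.3
```

Call:
jog_arm(moves=[0,0,0,0,0,0,0,0,0,0,0,0,0,0,0,0,0,0,0,0,0,0,0,0,0,0,0,0,0,0,0,0,0,0,0,0,0,0,0,0,0,0,0,0,0,0,0,0,0,0,0,0,0,0,0,0])

```text
t: 37.37
eef_pos: [0.4752, -0.1682, 0.1099]
tool_rot: [0.002, 0.758, 0.652, -0.003]
contact_force: [-7.4, -16.0, 11.2]
gripper_width: 0.34
grasp_force: 68.3
```

```bash
python3 snap.py w12
```

```text
t 37.42 tcp [ 0.4752 -0.1682  0.11  ] y-ang -8.67 z [-0.002 -0.008 -1.   ]
F [ -8.13 -16.05  11.08] w 0.34 cam [ 0.486 -0.1    0.252] 399.62198292330703 [[0.99, -0.15, -0.0], [-0.15, -0.95, 0.28], [-0.04, -0.28, -0.96]]
```

View pics/w12.png

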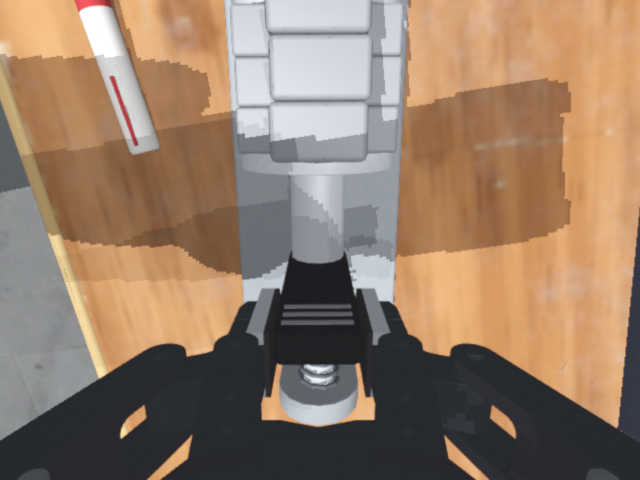

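The view shows the three spacers pressed flush and square between plate and flange, at rows 0–160. The fingers are holding the grip at about (318,330). The force is steady near 16 N.

```bash
python3 -c "
from station import *
print(hand_in())"
```

```text
the job is handed in; nothing more can be done
None
```

The job is handed in with all three spacers seated on the spindle and the plate still gripped, pressing them at about 16 N against the flange; the judge's result was not shown.

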